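# Light the inspection bench and sort the tagged modules

### The job

First swing the bench lamp by its orange knob until its head is right above the yellow disc. Then, with the lamp staying there, sort every black module on the mat into a nest of its own, standing upright with its tag on top: green tags into the blue tray, red tags into the red tray. When all are in, swing the lamp back until its head is right above the black disc, and leave the other things on the bench alone.

Things in the scene. Friction and masses are not known exactly. Their poses are not given: they have to be found in the camera images.
- lamp_head (a point): centre of the underside of the round white lamp head at the end of the arm, 170 mm above the bench; the head is 70 mm across, 40 mm high. It swings about an upright post 290 mm away; the post's black foot (150 mm across, fixed) stands at the far right of the bench, farther from the robot than both discs
- lamp_grip (a point): point to grip on the orange upright knob on top of the lamp head: a round pin 16 mm thick that rises from 210 to 270 mm above the bench; this point is on its axis at 250 mm, straight above lamp_head. The head hangs from a level white arm, 16 mm thick, 200 mm up, whose hinge is stiff: about 4 N at the knob swings it over an arc that reaches a little past both discs, and it stays where it is left
- work_spot (a point): centre of the flat yellow disc on the bench (110 mm across), the working place of the lamp head; it lies exactly under the path of the head's centre, 290 mm from the lamp post's axis
- park_spot (a point): centre of the flat black disc on the bench (110 mm across), the parking place of the lamp head; it lies exactly under the path of the head's centre, 290 mm from the lamp post's axis
- blue_tray: blue tray fixed to the bench, 181 x 54 mm, 14 mm high, with three open nests in a row along its x axis, at x = -59, 0 and +59 mm; each nest is 55 mm (x) by 46 mm (y), 9 mm deep, black floor 5 mm above the bench, walls 4 mm. Origin: centre of the underside. It may stand to the left or the right of the mat.
- red_tray: red tray fixed to the bench, 181 x 54 mm, 14 mm high, with three open nests in a row along its x axis, at x = -59, 0 and +59 mm; each nest is 55 mm (x) by 46 mm (y), 9 mm deep, black floor 5 mm above the bench, walls 4 mm. Origin: centre of the underside. It may stand to the left or the right of the mat.
- module_1: black sensor module, 44 (x) x 34 (y) x 36 mm high, 120 g, with a green tag on its top; origin at the centre of its underside. May be absent. At the start it stands upright on the grey mat (2 mm thick).
- module_2: black sensor module, 44 (x) x 34 (y) x 36 mm high, 120 g, with a green tag on its top; origin at the centre of its underside. May be absent. At the start it stands upright on the grey mat (2 mm thick).
- module_3: black sensor module, 44 (x) x 34 (y) x 36 mm high, 120 g, with a green tag on its top; origin at the centre of its underside. May be absent. At the start it stands upright on the grey mat (2 mm thick).
- module_4: black sensor module, 44 (x) x 34 (y) x 36 mm high, 120 g, with a red tag on its top; origin at the centre of its underside. May be absent. At the start it stands upright on the grey mat (2 mm thick).
- module_5: black sensor module, 44 (x) x 34 (y) x 36 mm high, 120 g, with a red tag on its top; origin at the centre of its underside. May be absent. At the start it stands upright on the grey mat (2 mm thick).
- module_6: black sensor module, 44 (x) x 34 (y) x 36 mm high, 120 g, with a red tag on its top; origin at the centre of its underside. May be absent. At the start it stands upright on the grey mat (2 mm thick).
- pen: a blue pen lying between the mat and the tray on the robot's right, 130 mm long, 10 mm thick; not part of the job, leave it where it is. Origin: about the middle of its length, on its underside.
- spray: a spray bottle with a blue label, 60 mm across, 160 mm tall; not part of the job, leave it where it is. Origin: on its underside.
- label_roll: a roll of white labels, 84 mm across, 40 mm tall; not part of the job, leave it where it is. Origin: on its underside.
- mouse: a black computer mouse, 100 x 60 mm, 30 mm high; not part of the job, leave it where it is. Origin: on its underside.
- driver: a screwdriver lying down; not part of the job, leave it where it is. Origin: about the middle of its length, on its underside.
- scanner: a black bar-code scanner on its grey stand, 175 mm tall; not part of the job, leave it where it is. Origin: on its underside.
- cap_box: a small cardboard box, 70 mm wide; not part of the job, leave it where it is. Origin: on its underside.
Things that resemble listed ones, but are neither listed nor needed, are in the scene too. What is shaped like the module_4 but purple is not meant.

How it is judged (in metres and radians):
On the way, in this order (a step that is already met when the one before it is completed fails the run):
1. the lamp head is above the yellow disc (within 22 mm), before any module is in a tray (horizontal distance between lamp_head and work_spot below 0.022 m and not (x of module_1 in the frame of blue_tray between -0.1 and 0.1 m and y of module_1 in the frame of blue_tray between -0.03 and 0.03 m) and not (x of module_1 in the frame of red_tray between -0.1 and 0.1 m and y of module_1 in the frame of red_tray between -0.03 and 0.03 m) and not (x of module_2 in the frame of blue_tray between -0.1 and 0.1 m and y of module_2 in the frame of blue_tray between -0.03 and 0.03 m) and not (x of module_2 in the frame of red_tray between -0.1 and 0.1 m and y of module_2 in the frame of red_tray between -0.03 and 0.03 m) and not (x of module_3 in the frame of blue_tray between -0.1 and 0.1 m and y of module_3 in the frame of blue_tray between -0.03 and 0.03 m) and not (x of module_3 in the frame of red_tray between -0.1 and 0.1 m and y of module_3 in the frame of red_tray between -0.03 and 0.03 m) and not (x of module_4 in the frame of blue_tray between -0.1 and 0.1 m and y of module_4 in the frame of blue_tray between -0.03 and 0.03 m) and not (x of module_4 in the frame of red_tray between -0.1 and 0.1 m and y of module_4 in the frame of red_tray between -0.03 and 0.03 m) and not (x of module_5 in the frame of blue_tray between -0.1 and 0.1 m and y of module_5 in the frame of blue_tray between -0.03 and 0.03 m) and not (x of module_5 in the frame of red_tray between -0.1 and 0.1 m and y of module_5 in the frame of red_tray between -0.03 and 0.03 m) and not (x of module_6 in the frame of blue_tray between -0.1 and 0.1 m and y of module_6 in the frame of blue_tray between -0.03 and 0.03 m) and not (x of module_6 in the frame of red_tray between -0.1 and 0.1 m and y of module_6 in the frame of red_tray between -0.03 and 0.03 m)), for 0.2 s.
2. every module stands in a nest of its tray, with the lamp still above the yellow disc (within 30 mm) (horizontal distance between lamp_head and work_spot below 0.03 m and x of module_1 in the frame of blue_tray between -0.075 and 0.075 m and y of module_1 in the frame of blue_tray between -0.02 and 0.02 m and z of each of module_1, module_2, module_3 in the frame of blue_tray below 0.009 m and angle between each of module_1, module_2, module_3, module_4, module_5, module_6's own z axis and vertical below 0.12 rad and x of module_2 in the frame of blue_tray between -0.075 and 0.075 m and y of module_2 in the frame of blue_tray between -0.02 and 0.02 m and x of module_3 in the frame of blue_tray between -0.075 and 0.075 m and y of module_3 in the frame of blue_tray between -0.02 and 0.02 m and x of module_4 in the frame of red_tray between -0.075 and 0.075 m and y of module_4 in the frame of red_tray between -0.02 and 0.02 m and z of each of module_4, module_5, module_6 in the frame of red_tray below 0.009 m and x of module_5 in the frame of red_tray between -0.075 and 0.075 m and y of module_5 in the frame of red_tray between -0.02 and 0.02 m and x of module_6 in the frame of red_tray between -0.075 and 0.075 m and y of module_6 in the frame of red_tray between -0.02 and 0.02 m), for 0.2 s.
3. the lamp head is above the black disc (within 22 mm) (horizontal distance between lamp_head and park_spot below 0.022 m), for 0.2 s.
At the end, for the whole second after the job is handed in: Every module present stands upright (within 0.12 rad) on the floor of a nest, green-tagged ones in the blue tray, red-tagged ones in the red tray, at rest, and the lamp head is above the black disc (centres within 22 mm, seen from above) (x of module_1 in the frame of blue_tray between -0.075 and 0.075 m and y of module_1 in the frame of blue_tray between -0.02 and 0.02 m and z of each of module_1, module_2, module_3 in the frame of blue_tray below 0.009 m and angle between each of module_1, module_2, module_3, module_4, module_5, module_6's own z axis and vertical below 0.12 rad and x of module_2 in the frame of blue_tray between -0.075 and 0.075 m and y of module_2 in the frame of blue_tray between -0.02 and 0.02 m and x of module_3 in the frame of blue_tray between -0.075 and 0.075 m and y of module_3 in the frame of blue_tray between -0.02 and 0.02 m and x of module_4 in the frame of red_tray between -0.075 and 0.075 m and y of module_4 in the frame of red_tray between -0.02 and 0.02 m and z of each of module_4, module_5, module_6 in the frame of red_tray below 0.009 m and x of module_5 in the frame of red_tray between -0.075 and 0.075 m and y of module_5 in the frame of red_tray between -0.02 and 0.02 m and x of module_6 in the frame of red_tray between -0.075 and 0.075 m and y of module_6 in the frame of red_tray between -0.02 and 0.02 m and horizontal distance between lamp_head and park_spot below 0.022 m and linear speed of each of module_1, module_2, module_3, module_4, module_5, module_6 below 0.02 m/s); the robot touches nothing.
It fails at once if a thing that is not part of the job is moved by more than 40 mm (distance of any of pen, spray, label_roll, mouse, driver, scanner, cap_box from where it was at the start of the episode above 0.04 m).
Of module_1, module_2, module_3, module_4, module_5, module_6 only 4 to 6 are there at a start; the rules pass over those that are not, and their reading is None.
At some moment in a run one of module_1, module_2, module_3, module_4, module_5, module_6 may be knocked a few centimetres aside while the robot is not near it.
It also fails if it takes over 208 s, if anything falls off the work surface, if the arm or the gripper's body presses on something with over 40 N, if the wrist force passes 120 N, or if a joint passes its speed limit or range.

### The arm

A 7-joint arm with a two-finger parallel gripper is mounted at the origin on the work surface. World frame = base frame: x ahead of the robot, y to its left, z up, the work surface at z = 0. Lengths are in mm, angles in rad, forces in N, time in s.
With the tool pointing down it reaches from about 400 to 875 mm from the base axis. Payload 4.4 kg.
Tool frame: the origin (TCP) lies on the centre line of the jaws, within the pads' length; the fingertips stand 14 mm ahead of it and the grasp point (between the pads) lies 5 mm behind it (tips_ahead is the distance from the TCP to the fingertips, in mm); z points along the fingers, y is the line along which they close (so a half turn about z gives the same grasp; the last joint's range is limited). The gripper opens to 85 mm and grips with 20 to 120 N. Pads are 22 mm wide; open, the fingers measure 114 mm over their backs; the gripper's body (76 mm by 85 mm) begins 54 mm behind the grasp point. The pads swing forward as they close: fully open they stand 13 mm farther back than shut.
Start: joints at [-1.261, 0.628, 0.038, 1.517, -0.027, 0.996, -0.02], TCP at [238.539, 604.663, 245.313] pointing down, gripper open.
Joint ranges: [-3.06, 3.06], [-0.37, 2.12], [-1.25, 1.32], [0.18, 2.47], [-1.1, 4.24], [0.23, 1.98], [-2.94, 2.94]. Speed limits (rad/s): [2.57, 2.57, 3.14, 3.14, 3.14, 3.14, 3.14].

### API

Orientations are given as [roll, pitch, yaw] about the fixed x, y, z axes, in that order (R = Rz(yaw) Ry(pitch) Rx(roll)).
In Python, from cell import * gives the robot as it stands.
- The arm moves only by the tool move_arm, never from a script. Its argument "rows" is text: rows parted by semicolons, each of 7 numbers parted by spaces: the shift along the tool's x, y, z scaled (see below), then the turn, a rotation vector about the tool's x, y, z scaled (see below), then the closure, from -1 (fully open) to 1 (shut). A call has 1 to 12 rows; each row is the pose to reach, as a shift and turn from the pose commanded when the call began, along the tool's axes at that moment; what a row does not reach only later rows make up. The controller multiplies each number of a shift by 0.3 m and each number of a turn by pi/2 rad. A row lasts 1/12 s, in which the tool goes at most 41.7 mm and 7.16 degrees, less where a joint would pass 70% of its speed; a pose out of reach is approached as far as the arm can. A call with a number of a shift or a turn outside -1 to 1 is refused whole. A call with a gripper value outside its range is refused whole. The fingers move at their own pace and stop on an object; the grip force is fixed at half the most. Time passes only in rows, so rows that repeat a pose let the fingers close. It gives the time, the measured TCP pose, the force, the opening and the grip force at its end, in the units of the state.
- read_state(): the state, without advancing time (a new reading comes with each control period).
- get_image(name): name is "scene" or "top"; returns a dict with "img" (480x640x3 uint8, red, green, blue), "vfov" (degrees; the focal length in pixels is half the picture's height over the tangent of half this angle, whatever the lens; pixels are square), "cx", "cy" (the principal point, pixels), "extrinsics" (4x4, takes a point from camera to world coordinates). Camera axes: x right, y up, looking along -z (the intrinsics and any distortion apply to the point x, -y, -z); pixel columns grow to the right and rows downward; lengths in mm; the calibration is good to about 2 mm. A picture is of the moment at which its call begins. There is no depth.
- finish_job(): hands the job in; it is judged then, once.
The state is a dict: "clock": time; "qpos": joint angles; "qd": joint speeds; "tau": joint torques, N m; "eef_pos": TCP position; "tool_rot": TCP orientation; "force": force on the tool from outside, world axes, zero at the start; "torque": the same for the moment, N m; "width": finger opening in mm; "gripper_force": force on a finger pad.
Only numpy, scipy, OpenCV 4.12 (cv2) and the standard library are available. Lean on these libraries where they do the work, as an engineer would, in place of code of your own. Each camera call takes 0.05 s, during which the arm holds its last target. There are 200 camera calls.

## Working session

There is one attempt and no reset: what is moved stays moved. The work goes in short steps, Python scripts to look and compute and a tool call to move; the robot and the scene stay as the last step left them, time stands still between calls to the robot, and variables do not carry over. Pictures are saved under pics/ and viewed, at most 14 in all, crops included, and the job is handed in when it is done.

Besides the shell and the picture viewer there is one more tool, called after ">>>" by a JSON object that holds its "api" and its "payload". move_arm: Moves the arm, as the interface text tells. Its arguments: {"type":"object","properties":{"rows":{"type":"string"}},"required":["rows"]}

```bash
mkdir -p pics; ls; python3 - <<'E'
from cell import *
import cv2,numpy as np
for n in("scene","top"):
    d=get_image(n); cv2.imwrite(f"pics/{n}0.png",d["img"][:,:,::-1]); print(n,{k:v for k,v in d.items() if k!="img"})
s=read_state();print(s)
E
```

```text
pics
scene {'vfov': 42.040194299890636, 'cx': 325.56618297594713, 'cy': 235.394673836542, 'extrinsics': array([[-8.09590992e-01, -4.29646230e-01,  3.99958176e-01,
         1.07660689e+03],
       [ 5.86818699e-01, -6.09066689e-01,  5.33555605e-01,
         7.76833410e+02],
       [ 1.43610478e-02,  6.66664748e-01,  7.45219346e-01,
         1.14283187e+03],
       [ 0.00000000e+00,  0.00000000e+00,  0.00000000e+00,
         1.00000000e+00]])}
top {'vfov': 43.12623821442901, 'cx': 316.01067140504, 'cy': 240.69878327773327, 'extrinsics': array([[-1.83696138e-02,  9.85624183e-01, -1.67950966e-01,
         2.86072728e+02],
       [-9.99701594e-01, -2.08115375e-02, -1.27907716e-02,
         5.03301528e+01],
       [-1.61022116e-02,  1.67665887e-01,  9.85712366e-01,
         1.60158581e+03],
       [ 0.00000000e+00,  0.00000000e+00,  0.00000000e+00,
         1.00000000e+00]])}
{'clock': 0.1, 'qpos': array([-1.26081202,  0.62922866,  0.03846258,  1.51825289, -0.02703061,
        0.99628039, -0.02002255]), 'qd': array([-0.00043755, -0.00292129, -0.0005845 , -0.00434548, -0.00032363,
        0.00198233, -0.00020464]), 'tau': array([ 2.45572803e-03, -5.64533901e+01,  1.22995734e+00, -1.93976158e+01,
        1.12001112e-02,  5.37978791e-03, -7.23635083e-06]), 'eef_pos': array([238.33312964, 604.1708946 , 244.50235104]), 'tool_rot': array([-3.13994147e+00, -4.34389481e-07,  2.76575507e+00]), 'force': array([ 0.44189966, -0.22199073, -0.43089552]), 'torque': array([0.04617027, 0.02440894, 0.02371114]), 'gripper_force': 0.0, 'width': 85.24116521599053}
```

View pics/top0.png

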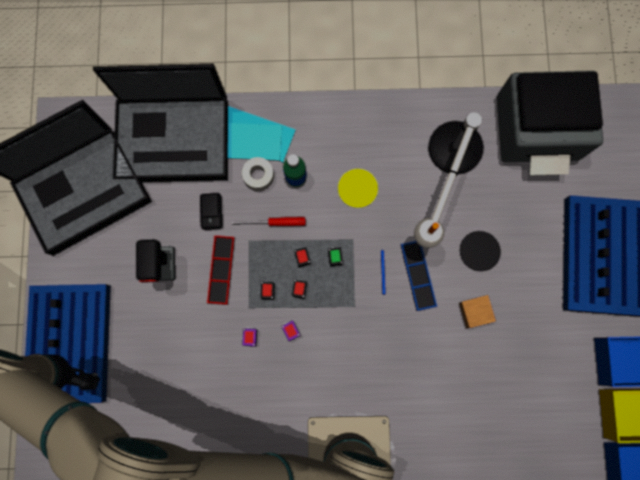

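View pics/scene0.png

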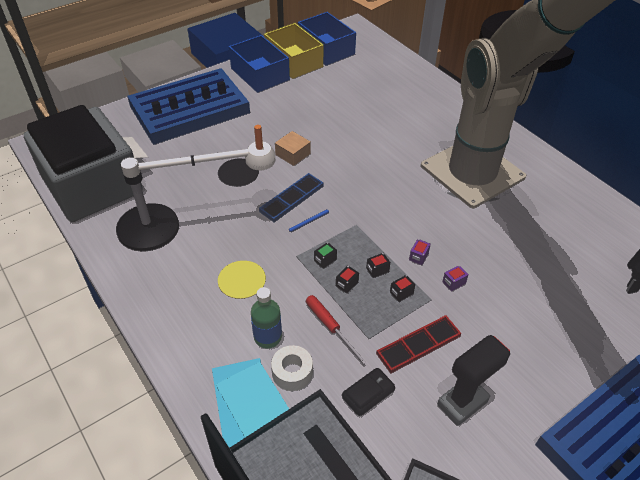

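The top view shows four black modules on the mat: green at (335,256), reds at (303,257), (300,289) and (267,290). The lamp knob is at (434,227), the yellow disc at (358,188), the black disc at (480,251), the red tray at (221,270) and the blue tray at (420,276). The scene view agrees: modules at (325,254), (347,279), (378,265) and (402,288), with the knob at (258,138).

```bash
cat > h.py <<'E'
from cell import *
import cv2,numpy as np
def cam(n):
    d=get_image(n); h=d["img"].shape[0]; d["f"]=h/2/np.tan(np.radians(d["vfov"]/2)); return d
def rays(d,uv):
    uv=np.atleast_2d(uv).astype(float)
    c=np.c_[(uv[:,0]-d["cx"])/d["f"],-(uv[:,1]-d["cy"])/d["f"],-np.ones(len(uv))]
    E=d["extrinsics"]; return E[:3,3],c@E[:3,:3].T
def plane(d,uv,z):
    o,r=rays(d,uv); return (o+r*((z-o[2])/r[:,2])[:,None])[:,:2]
def tri(d1,u1,d2,u2):
    A=np.zeros((3,3));b=np.zeros(3);L=[]
    for d,u in((d1,u1),(d2,u2)):
        o,r=rays(d,u); r=r[0]/np.linalg.norm(r[0]); P=np.eye(3)-np.outer(r,r);A+=P;b+=P@o;L.append((o,P))
    x=np.linalg.solve(A,b); return x,[round(float(np.linalg.norm(P@(x-o))),1) for o,P in L]
def proj(d,p):
    E=d["extrinsics"]; c=(np.atleast_2d(p)-E[:3,3])@E[:3,:3]
    return np.c_[d["cx"]+d["f"]*c[:,0]/-c[:,2], d["cy"]-d["f"]*c[:,1]/-c[:,2]]
def mask(d,lo,hi):
    h=cv2.cvtColor(d["img"],cv2.COLOR_RGB2HSV)
    if lo[0]<0: return cv2.inRange(h,(0,*lo[1:]),hi)|cv2.inRange(h,(180+lo[0],*lo[1:]),(180,255,255))
    return cv2.inRange(h,lo,hi)
def blobs(m,a=8):
    n,l,s,c=cv2.connectedComponentsWithStats(m)
    return [(np.round(c[i],1),int(s[i,4]),l==i) for i in range(1,n) if s[i,4]>=a]
C=dict(red=((-8,120,90),(7,255,255)),green=((45,100,50),(85,255,255)),yellow=((22,120,100),(35,255,255)),
 orange=((8,140,80),(17,255,255)),blue=((100,110,30),(125,255,255)))
E
python3 - <<'E'
from h import *
for n in("scene","top"):
    d=cam(n)
    for k,(lo,hi) in C.items():
        print(n,k,[(c.tolist(),a,plane(d,c,38).round(0)[0].tolist()) for c,a,_ in blobs(mask(d,lo,hi)) if a<5000])
E
```

```text
scene red [([420.3, 246.6], 91, [323.0, 142.0]), ([378.5, 259.8], 104, [428.0, 117.0]), ([347.1, 273.9], 107, [512.0, 108.0]), ([456.2, 272.8], 100, [309.0, 248.0]), ([402.9, 283.0], 115, [426.0, 200.0]), ([321.5, 312.3], 426, [620.0, 159.0]), ([417.8, 343.4], 488, [504.0, 337.0]), ([498.5, 340.5], 8, [362.0, 429.0])]
scene green [([325.0, 249.7], 92, [511.0, 21.0])]
scene yellow [([289.8, 40.5], 542, [75.0, -778.0]), ([241.1, 279.0], 1386, [714.0, -17.0])]
scene orange [([257.4, 126.6], 21, [400.0, -456.0]), ([256.2, 133.8], 9, [419.0, -431.0]), ([258.3, 145.9], 12, [442.0, -384.0])]
scene blue [([525.9, 1.2], 13, [-772.0, -515.0]), ([239.4, 50.6], 4545, [242.0, -820.0]), ([331.0, 36.0], 1642, [-53.0, -724.0]), ([185.9, 100.4], 3720, [507.0, -679.0]), ([296.4, 193.1], 190, [460.0, -173.0]), ([308.5, 220.2], 136, [488.0, -78.0]), ([85.2, 276.7], 24, [993.0, -223.0]), ([264.0, 337.3], 134, [754.0, 141.0])]
top red [([286.9, 220.7], 289, [607.0, 146.0]), ([221.0, 271.6], 343, [476.0, 319.0]), ([301.8, 256.0], 115, [513.0, 108.0]), ([150.3, 280.5], 11, [457.0, 502.0]), ([298.8, 288.0], 121, [430.0, 117.0]), ([266.6, 289.6], 116, [427.0, 200.0]), ([290.1, 330.3], 80, [322.0, 141.0]), ([248.6, 337.0], 83, [307.0, 247.0])]
top green [([294.1, 169.2], 203, [747.0, 125.0]), ([335.0, 255.5], 139, [512.0, 22.0])]
top yellow [([357.5, 187.8], 1253, [692.0, -42.0]), ([626.9, 413.7], 1178, [103.0, -690.0])]
top orange [([434.9, 225.7], 35, [586.0, -241.0]), ([477.9, 311.2], 710, [361.0, -339.0])]
top blue [([296.3, 180.8], 115, [715.0, 120.0]), ([418.2, 277.3], 502, [451.0, -191.0]), ([382.7, 271.9], 144, [467.0, -100.0]), ([618.3, 360.9], 2111, [231.0, -682.0]), ([76.6, 372.6], 13, [226.0, 684.0]), ([622.6, 461.2], 1200, [-9.0, -668.0])]
```

```bash
python3 - <<'E'
from h import *
S,T=cam("scene"),cam("top")
def nearest(d,key,p,a=8,rng=None):
    lo,hi=rng or C[key]; return min(blobs(mask(d,lo,hi),a),key=lambda b:np.hypot(*(b[0]-p)))
for nm,k,ps,pt in(("g1","green",(325,250),(335,255)),("r1","red",(378,260),(299,288)),("r2","red",(347,274),(302,256)),("r3","red",(403,283),(267,290))):
    a,b=nearest(S,k,ps),nearest(T,k,pt); x,e=tri(S,a[0],T,b[0])
    H=[]
    for d,q in((S,a),(T,b)):
        ys,xs=np.nonzero(q[2]); P=plane(d,np.c_[xs,ys],38).astype(np.float32); H.append(np.round(cv2.minAreaRect(P)[1:][0]+(cv2.minAreaRect(P)[2],),0))
    print(nm,x.round(1),e,H)
for d in(S,T):
    b=nearest(d,"yellow",(241,279) if d is S else (357,188)); print("yellow",plane(d,b[0],0).round(1))
    m=mask(d,(0,0,0),(180,255,55)); 
    for c,a,M in blobs(m,150):
        q=plane(d,c,0)[0]
        if a<4000 and q[1]<50 and q[0]>300:
            ys,xs=np.nonzero(M);P=plane(d,np.c_[xs,ys],0).astype(np.float32);ce,r=cv2.minEnclosingCircle(P); print("dark",c,a,q.round(0),np.round(ce,1),round(r,1))
# knob
k=[]
for d,p in((S,(258,137)),(T,(434,227))):
    b=nearest(d,0,p,10,((4,90,60),(18,255,255))); ys,xs=np.nonzero(b[2]);print("knob",b[0],b[1],xs.min(),xs.max(),ys.min(),ys.max()); k.append(b[0])
print(tri(S,k[0],T,k[1]))
# trays
for nm,k,ps,pt in(("red","red",(418,343),(221,271)),("blue","blue",(296,193),(418,277))):
    for d,p in((S,ps),(T,pt)):
        b=nearest(d,k,p,80); ys,xs=np.nonzero(b[2]);P=plane(d,np.c_[xs,ys],14).astype(np.float32)
        r=cv2.minAreaRect(P); print(nm,"rect@14",np.round(r[0],1),np.round(r[1],1),round(r[2],1))
        cs,hi=cv2.findContours(b[2].astype(np.uint8),cv2.RETR_CCOMP,cv2.CHAIN_APPROX_NONE)
        for c,h in zip(cs,hi[0]):
            if h[3]>=0 and len(c)>10:
                Q=c[:,0].mean(0); print("   hole",Q.round(1),plane(d,Q,9).round(1)[0])
for n,d,(x,y,w,h),z in(("a",S,(230,110,150,120),5),("b",T,(390,210,130,120),5)):
    cv2.imwrite(f"pics/{n}.png",cv2.resize(d["img"][y:y+h,x:x+w,::-1],None,fx=z,fy=z,interpolation=1))
E
```

```text
g1 [511.8  22.1  39.2] [0.2, 0.2] [array([30., 21.,  6.]), array([26., 34., 89.])]
r1 [429.4 117.4  39.4] [0.3, 0.3] [array([23., 31., 81.]), array([26., 31., 89.])]
r2 [512.7 108.3  38.8] [0.1, 0.1] [array([30., 21., 16.]), array([33., 25., 13.])]
r3 [427.2 200.6  39. ] [0.3, 0.3] [array([23., 29., 90.]), array([23., 31., 90.])]
yellow [[701.6 -44.5]]
dark [ 91.8 188.2] 3158 [ 865. -528.] [ 866.6 -625.1] 200.6
dark [236.6 172.6] 776 [ 526. -363.] [ 520.5 -364.6] 54.2
dark [307.2 184.4] 165 [ 397. -216.] [ 397.3 -214.5] 27.3
dark [291.5 195.9] 176 [ 455. -204.] [ 454.2 -205.7] 27.8
dark [274.8 207.7] 195 [ 513. -193.] [ 512.6 -193.2] 28.3
dark [147.4 227.2] 2048 [ 807. -317.] [ 804.3 -322.3] 80.9
dark [325.6 256.8] 258 [503.  14.] [502.7   6.8] 37.8
yellow [[702.1 -44.1]]
dark [526.4 135. ] 2424 [ 841. -511.] [ 875.2 -560.4] 161.8
dark [445.7 143.9] 1263 [ 820. -289.] [ 811.6 -311.5] 77.2
dark [471.7 153.5] 590 [ 791. -358.] [ 797.9 -344.8] 69.9
dark [565.7 253.1] 549 [ 512. -589.] [ 512.9 -591.8] 151.9
dark [604.4 253.2] 669 [ 509. -691.] [ 506.  -701.6] 128.7
dark [623.5 256.6] 199
[... 326 characters left out ...]
.8
knob [258.1 136.4] 158 254 262 125 148
knob [434.  226.7] 62 429 438 222 232
(array([ 542.85622043, -199.47008475,  241.89471454]), [1.9, 1.9])
red rect@14 [486.  325.8] [ 53.9 180.6] 84.2
   hole [396.  353.5] [542.  317.6]
   hole [419.1 341.4] [483.1 323.6]
   hole [440.8 329.2] [424.4 327.7]
red rect@14 [485.  324.4] [ 54.2 180.2] 84.3
   hole [217.8 291.3] [427.9 331.8]
   hole [220.2 269.2] [486.3 325.8]
   hole [222.6 247.1] [545.4 320. ]
blue rect@14 [ 459.9 -195.2] [180.1  53.7] 11.2
   hole [291.7 194.8] [ 457.1 -199.2]
   hole [307.3 183.5] [ 399.9 -211.1]
blue rect@14 [ 460.5 -195.2] [178.9  53.3] 11.2
   hole [423.6 296.6] [ 403.5 -207.3]
   hole [418.4 274.5] [ 461.7 -196.4]
```

```bash
cat >> h.py <<'E'
from scipy.spatial.transform import Rotation as Ro
def go(*tg,show=True):
    s=read_state(); R=Ro.from_euler("xyz",s["tool_rot"]); p=s["eef_pos"]
    print("now",round(s["clock"],1),p.round(1),s["tool_rot"].round(3),"F",s["force"].round(1),"w",round(s["width"],1),"q",s["qpos"].round(2))
    for x,y,z,yaw in tg:
        yaw=s["tool_rot"][2] if yaw is None else yaw
        G=Ro.from_euler("xyz",[np.pi,0,yaw])
        print((x,y,z,round(yaw,3)),"->",(R.inv().apply(np.array([x,y,z])-p)/300).round(4),((R.inv()*G).as_rotvec()/(np.pi/2)).round(4))
E
python3 - <<'E'
from h import *
go((390,200,320,2.0),(543,-199.5,320,1.6))
S,T=cam("scene"),cam("top")
a=cv2.resize(S["img"][225:325,290:490,::-1],None,fx=4,fy=4,interpolation=2);b=cv2.resize(T["img"][230:310,240:360,::-1],None,fx=5,fy=5,interpolation=2)
cv2.imwrite("pics/c.png",a);cv2.imwrite("pics/d.png",b)
E
```

```text
now 0.3 [238.5 604.5 245. ] [-3.141 -0.     2.766] F [0.6 0.5 0.6] w 85.5 q [-1.26  0.63  0.04  1.52 -0.03  1.   -0.02]
(390, 200, 320, 2.0) -> [-0.9648 -1.069  -0.2493] [-3.000e-04  1.000e-04  4.875e-01]
(543, -199.5, 320, 1.6) -> [-1.9279 -2.1206 -0.2488] [-3.000e-04  2.000e-04  7.422e-01]
```

View pics/c.png

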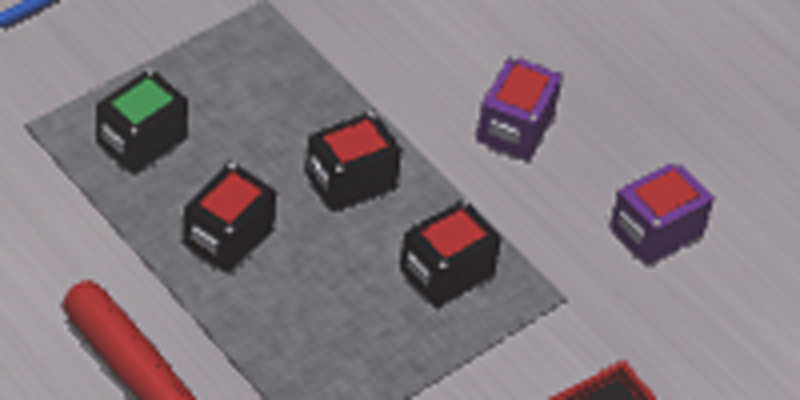

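View pics/d.png

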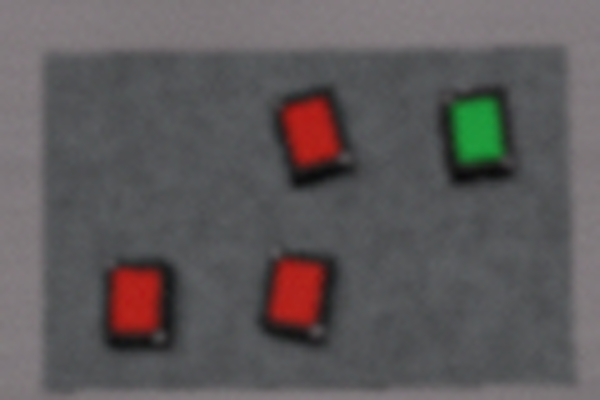

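The crops show four black modules, all with the long side roughly along world x: the top-left red tilted about +14°, the green about +5°, and the lower two near -8° and 0°. The purple look-alikes are off the mat.

>>> {"api": "move_arm", "payload": {"rows": "-0.48 -0.53 -0.25 0 0 0.25 -1;-0.48 -0.53 -0.25 0 0 0.25 -1;-0.48 -0.53 -0.25 0 0 0.25 -1;-0.48 -0.53 -0.25 0 0 0.25 -1;-0.48 -0.53 -0.25 0 0 0.25 -1;-0.96 -1 -0.25 0 0 0.48 -1;-0.96 -1 -0.25 0 0 0.48 -1;-0.96 -1 -0.25 0 0 0.48 -1;-0.96 -1 -0.25 0 0 0.48 -1;-0.96 -1 -0.25 0 0 0.48 -1;-0.96 -1 -0.25 0 0 0.48 -1;-0.96 -1 -0.25 0 0 0.48 -1"}}

```text
clock: 1.4
eef_pos: [398.0, 215.9, 320.9]
tool_rot: [3.14, 0.001, 2.004]
force: [-0.6, 0.3, 0.1]
width: 85.3
gripper_force: 0.0
```

```bash
python3 -c "
from h import *
go((480,-30,325,1.6),(543,-199.5,325,1.6))"
```

```text
now 1.4 [398.  215.9 320.9] [3.140e+00 1.000e-03 2.004e+00] F [-0.6  0.3  0.1] w 85.3 q [-0.82  0.26  0.34  1.94 -0.1   0.95 -0.  ]
(480, -30, 325, 1.6) -> [-0.8588 -0.0961 -0.0128] [0.0008 0.0005 0.2573]
(543, -199.5, 325, 1.6) -> [-1.4598 -0.1428 -0.0121] [0.0008 0.0005 0.2573]
```

>>> {"api": "move_arm", "payload": {"rows": "-1 -0.1 -0.01 0 0 0.257 -1;-1 -0.1 -0.01 0 0 0.257 -1;-1 -0.1 -0.01 0 0 0.257 -1;-1 -0.1 -0.01 0 0 0.257 -1;-1 -0.1 -0.01 0 0 0.257 -1;-1 -0.1 -0.01 0 0 0.257 -1;-1 -0.1 -0.01 0 0 0.257 -1;-1 -0.1 -0.01 0 0 0.257 -1;-1 -0.1 -0.01 0 0 0.257 -1;-1 -0.1 -0.01 0 0 0.257 -1"}}

```text
clock: 2.23
eef_pos: [497.4, -63.0, 322.9]
tool_rot: [-3.141, -0.001, 1.608]
force: [-0.4, 1.1, -0.3]
width: 85.5
gripper_force: 0.0
```

```bash
python3 -c "
from h import *
go((543,-199.5,325,1.6),(543,-199.5,245,1.6))"
```

```text
now 2.2 [497.4 -63.  322.9] [-3.141e+00 -1.000e-03  1.608e+00] F [-0.4  1.1 -0.3] w 85.5 q [-0.3   0.36  0.52  1.83 -0.21  1.01  0.34]
(543, -199.5, 325, 1.6) -> [-0.4604  0.1349 -0.0076] [-0.0005 -0.0007  0.0053]
(543, -199.5, 245, 1.6) -> [-0.4607  0.1351  0.2591] [-0.0005 -0.0007  0.0053]
```

>>> {"api": "move_arm", "payload": {"rows": "-0.46 0.135 -0.01 0 0 0.005 -1;-0.46 0.135 -0.01 0 0 0.005 -1;-0.46 0.135 -0.01 0 0 0.005 -1;-0.46 0.135 -0.01 0 0 0.005 -1;-0.46 0.135 -0.01 0 0 0.005 -1;-0.46 0.135 -0.01 0 0 0.005 -1;-0.46 0.135 0.13 0 0 0.005 -1;-0.46 0.135 0.25 0 0 0.005 -1;-0.46 0.135 0.25 0 0 0.005 -1;-0.46 0.135 0.25 0 0 0.005 -1"}}

```text
clock: 3.07
eef_pos: [542.3, -196.9, 247.3]
tool_rot: [-3.138, -0.003, 1.604]
force: [-1.2, -0.5, 0.7]
width: 85.4
gripper_force: 0.0
```

```bash
python3 - <<'E'
from h import *
go((543,-199.5,245,1.6))
S=cam("scene")
cv2.imwrite("pics/e.png",cv2.resize(S["img"][40:240,120:380,::-1],None,fx=3,fy=3))
E
```

```text
now 3.1 [ 542.3 -196.9  247.3] [-3.138e+00 -3.000e-03  1.604e+00] F [-1.2 -0.5  0.7] w 85.4 q [-0.01  0.56  0.48  1.73 -0.32  0.93  0.64]
(543, -199.5, 245, 1.6) -> [-0.0087  0.0022  0.0077] [-0.0024 -0.002   0.0025]
```

View pics/e.png

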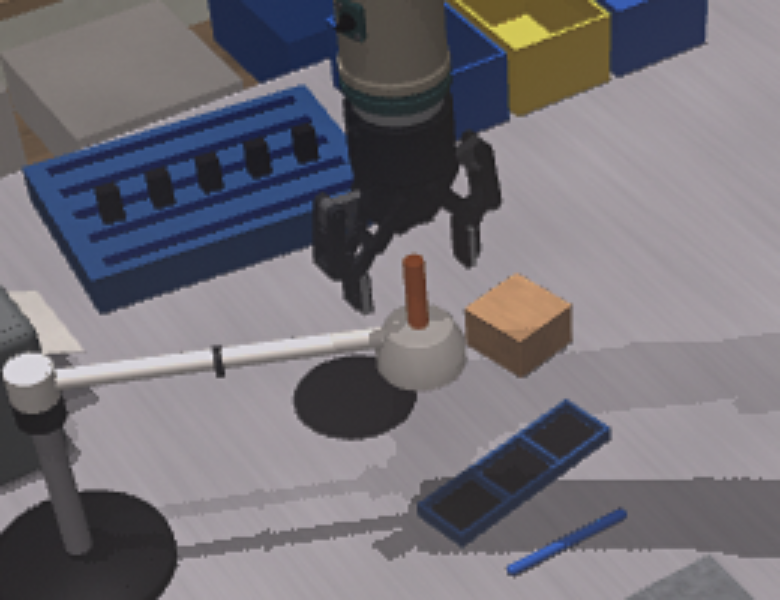

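The fingers straddle the orange knob, which stands at crop (415,290), with clear gaps on both sides. I'll close on it.

>>> {"api": "move_arm", "payload": {"rows": "-0.005 0 0.005 0 0 0 1;-0.005 0 0.005 0 0 0 1;-0.005 0 0.005 0 0 0 1;-0.005 0 0.005 0 0 0 1;-0.005 0 0.005 0 0 0 1;-0.005 0 0.005 0 0 0 1;-0.005 0 0.005 0 0 0 1;-0.005 0 0.005 0 0 0 1;-0.005 0 0.005 0 0 0 1;-0.005 0 0.005 0 0 0 1"}}

```text
clock: 3.95
eef_pos: [541.6, -201.9, 247.3]
tool_rot: [-3.139, -0.001, 1.6]
force: [-4.3, 2.1, 6.2]
width: 14.4
gripper_force: 58.4
```

```bash
python3 - <<'E'
from h import *
s=read_state(); P=np.array([808.8,-313.6]); p=s["eef_pos"]; r=p[:2]-P; print(np.hypot(*r))
a0=np.arctan2(r[1],r[0]); a1=np.radians(111.6); print(np.degrees(a0))
for f in np.linspace(.1,1,10):
    a=a0+f*(a1-a0); q=P+np.hypot(*r)*np.array([np.cos(a),np.sin(a)])
    R=Ro.from_euler("xyz",s["tool_rot"]); d=R.inv().apply(np.r_[q-p[:2],0])/300
    print(round(f,1),d.round(3),round(-(a-a0)/(np.pi/2),3))
go()
E
```

```text
289.59238076674967
157.30769876783913
0.1 [0.069 0.035 0.   ] 0.051
0.2 [0.135 0.074 0.   ] 0.102
0.3 [0.197 0.119 0.   ] 0.152
0.4 [ 0.256  0.169 -0.   ] 0.203
0.5 [ 0.31   0.224 -0.   ] 0.254
0.6 [ 0.36   0.282 -0.   ] 0.305
0.7 [ 0.405  0.345 -0.   ] 0.356
0.8 [ 0.445  0.41  -0.   ] 0.406
0.9 [ 0.48   0.479 -0.   ] 0.457
1.0 [ 0.509  0.55  -0.   ] 0.508
now 4.0 [ 541.6 -201.9  247.3] [-3.139e+00 -1.000e-03  1.600e+00] F [-4.3  2.1  6.2] w 14.4 q [ 0.    0.56  0.48  1.73 -0.32  0.93  0.64]
```

>>> {"api": "move_arm", "payload": {"rows": "0.035 0.017 0 0 0 0.025 1;0.069 0.035 0 0 0 0.051 1;0.102 0.054 0 0 0 0.076 1;0.135 0.074 0 0 0 0.102 1;0.166 0.096 0 0 0 0.127 1;0.197 0.119 0 0 0 0.152 1;0.227 0.144 0 0 0 0.178 1;0.256 0.169 0 0 0 0.203 1;0.284 0.196 0 0 0 0.229 1;0.31 0.224 0 0 0 0.254 1;0.31 0.224 0 0 0 0.254 1"}}

```text
clock: 4.87
eef_pos: [608.1, -104.7, 247.3]
tool_rot: [-3.14, -0.002, 1.202]
force: [-0.9, 4.1, 5.3]
width: 14.6
gripper_force: 59.1
```

```bash
python3 - <<'E'
from h import *
s=read_state(); P=np.array([808.8,-313.6]); p=s["eef_pos"]; r=p[:2]-P; print(np.hypot(*r))
a0=np.arctan2(r[1],r[0]); a1=np.radians(111.6); print(np.degrees(a0))
for f in np.linspace(.1,1,10):
    a=a0+f*(a1-a0); q=P+np.hypot(*r)*np.array([np.cos(a),np.sin(a)])
    R=Ro.from_euler("xyz",s["tool_rot"]); d=R.inv().apply(np.r_[q-p[:2],0])/300
    print(round(f,1),d.round(3),round(-(a-a0)/(np.pi/2),3))
go()
E
```

```text
289.6898395527668
133.84906418693234
0.1 [0.034 0.017 0.   ] 0.025
0.2 [0.067 0.034 0.   ] 0.049
0.3 [0.099 0.053 0.   ] 0.074
0.4 [0.13  0.074 0.   ] 0.099
0.5 [0.161 0.095 0.   ] 0.124
0.6 [0.191 0.118 0.   ] 0.148
0.7 [0.22  0.142 0.   ] 0.173
0.8 [0.248 0.167 0.   ] 0.198
0.9 [0.275 0.193 0.   ] 0.222
1.0 [0.301 0.22  0.   ] 0.247
now 4.9 [ 608.1 -104.7  247.3] [-3.140e+00 -2.000e-03  1.202e+00] F [-0.9  4.1  5.3] w 14.6 q [-0.23  0.64  0.59  1.62 -0.41  1.    0.13]
```

>>> {"api": "move_arm", "payload": {"rows": "0.034 0.017 0 0 0 0.025 1;0.067 0.034 0 0 0 0.049 1;0.099 0.053 0 0 0 0.074 1;0.13 0.074 0 0 0 0.099 1;0.161 0.095 0 0 0 0.124 1;0.191 0.118 0 0 0 0.148 1;0.22 0.142 0 0 0 0.173 1;0.248 0.167 0 0 0 0.198 1;0.275 0.193 0 0 0 0.222 1;0.301 0.22 0 0 0 0.247 1;0.301 0.22 0 0 0 0.247 1;0.301 0.22 0 0 0 0.247 1"}}

```text
clock: 5.87
eef_pos: [702.7, -44.3, 247.4]
tool_rot: [-3.141, -0.004, 0.815]
force: [1.2, 4.5, 4.5]
width: 14.5
gripper_force: 59.5
```

```bash
python3 -c "
from h import *
go((702,-44.3,247.3,None))"
```

```text
now 5.9 [702.7 -44.3 247.4] [-3.141 -0.004  0.815] F [1.2 4.5 4.5] w 14.5 q [-0.32  0.8   0.69  1.36 -0.52  1.17 -0.33]
(702, -44.3, 247.3, np.float64(0.815)) -> [-0.0018 -0.0017  0.0003] [-0.0005 -0.0023  0.    ]
```

On the spot. Hold briefly, open, then rise.

>>> {"api": "move_arm", "payload": {"rows": "0 0 0 0 0 0 1;0 0 0 0 0 0 1;0 0 0 0 0 0 -1;0 0 0 0 0 0 -1;0 0 0 0 0 0 -1;0 0 0 0 0 0 -1;0 0 0 0 0 0 -1;0 0 0 0 0 0 -1;0 0 -0.13 0 0 0 -1;0 0 -0.26 0 0 0 -1;0 0 -0.26 0 0 0 -1;0 0 -0.26 0 0 0 -1"}}

```text
clock: 6.87
eef_pos: [702.7, -47.8, 327.9]
tool_rot: [3.137, -0.003, 0.813]
force: [-0.3, 0.3, -0.7]
width: 85.5
gripper_force: 0.0
```

```bash
cat >> h.py <<'E'
def knob(S,T):
    k=[]
    for d in(S,T):
        m=mask(d,(4,90,60),(18,255,255)); c=[]
        o,_=rays(d,[[0,0]])
        for cc,a,_m in blobs(m,10):
            q=plane(d,cc,240)[0]
            if a<300 and abs(np.hypot(*(q-[808.8,-313.6]))-290)<25: c.append(cc)
        k.append(c)
    print("knob",[tri(S,a,T,b) for a in k[0] for b in k[1]])
def mods(S,T):
    """tags at z~38 on the mat area/trays: colour, xy, angle, z"""
    for col in("green","red"):
        L=[]
        for d in(S,T):
            l=[]
            for c,a,M in blobs(mask(d,*C[col]),40):
                q=plane(d,c,39)[0]
                if a<180 and 350<q[0]<600 and -280<q[1]<400: l.append((c,q,M))
            L.append(l)
        for c,q,M in L[0]:
            for c2,q2,M2 in L[1]:
                if np.hypot(*(q-q2))<12:
                    x,e=tri(S,c,T,c2); ang=[]
                    for d,m in((S,M),(T,M2)):
                        ys,xs=np.nonzero(m); P=plane(d,np.c_[xs,ys],39); w,v=np.linalg.eigh(np.cov(P.T)); t=np.degrees(np.arctan2(v[1,1],v[0,1])); ang.append(round((t+90)%180-90,1))
                    print(col,x.round(1),e,"ang",ang)
        print(col,"counts",[len(l) for l in L])
E
python3 - <<'E'
from h import *
S,T=cam("scene"),cam("top"); knob(S,T); mods(S,T)
go((512,22,325,0.1),(512,22,130,.1))
E
```

```text
knob []
green counts [1, 0]
red counts [3, 0]
now 7.0 [701.2 -46.7 324.3] [-3.141  0.     0.813] F [ 0.8  0.5 -0.3] w 85.3 q [-0.32  0.74  0.72  1.25 -0.48  1.32 -0.37]
(512, 22, 325, 0.1) -> [-0.2671 -0.6154 -0.0017] [-5.00e-04  2.00e-04  4.54e-01]
(512, 22, 130, 0.1) -> [-0.267  -0.6149  0.6483] [-5.00e-04  2.00e-04  4.54e-01]
```

>>> {"api": "move_arm", "payload": {"rows": "-0.267 -0.615 0 0 0 0.454 -1;-0.267 -0.615 0 0 0 0.454 -1;-0.267 -0.615 0 0 0 0.454 -1;-0.267 -0.615 0 0 0 0.454 -1;-0.267 -0.615 0 0 0 0.454 -1;-0.267 -0.615 0.3 0 0 0.454 -1;-0.267 -0.615 0.5 0 0 0.454 -1;-0.267 -0.615 0.65 0 0 0.454 -1;-0.267 -0.615 0.65 0 0 0.454 -1;-0.267 -0.615 0.65 0 0 0.454 -1;-0.267 -0.615 0.65 0 0 0.454 -1;-0.267 -0.615 0.65 0 0 0.454 -1"}}

```text
clock: 7.97
eef_pos: [510.9, 21.4, 128.6]
tool_rot: [3.141, 0.004, 0.099]
force: [0.4, 0.6, 1.2]
width: 85.3
gripper_force: 0.0
```

```bash
cat >> h.py <<'E'
def tags(*ds):
    for d,n in ds:
        for col in("green","red"):
            for c,a,M in blobs(mask(d,*C[col]),40):
                q=plane(d,c,39)[0]
                if a<180 and 350<q[0]<600 and -280<q[1]<400:
                    m=cv2.findContours(M.astype(np.uint8),0,1)[0][0][:,0]
                    ys,xs=np.nonzero(M); P=plane(d,np.c_[xs,ys],39); w,v=np.linalg.eigh(np.cov(P.T)); t=np.degrees(np.arctan2(v[1,1],v[0,1]))
                    print(n,col,q.round(1),a,"pca",round((t+90)%180-90,1),(np.sqrt(w*12)).round(1))
E
python3 - <<'E'
from h import *
S,T=cam("scene"),cam("top"); knob(S,T); tags((S,"S"),(T,"T"))
go((512,22,30,.08))
E
```

```text
knob [(array([707.55041862, -41.39790264, 243.21769756]), [1.3, 1.3])]
S green [512.   22.6] 80 pca 11.1 [20.9 28.4]
S red [429.7 117.6] 89 pca -12.1 [21.3 29.4]
S red [512.8 108.9] 107 pca 13.2 [21.9 31.4]
S red [427.  200.8] 115 pca -3.6 [23.2 31. ]
now 8.1 [513.3  21.2 131. ] [ 3.141e+00 -2.000e-03  1.000e-01] F [-0.2  0.7  0.2] w 85.7 q [-0.57  0.74  0.76  2.02 -0.79  0.7  -0.78]
(512, 22, 30, 0.08) -> [-0.0046 -0.0034  0.3368] [ 0.0005 -0.0011  0.0125]
```

>>> {"api": "move_arm", "payload": {"rows": "-0.003 0.002 0.12 0 0 0 -1;-0.003 0.002 0.24 0 0 0 -1;-0.003 0.002 0.34 0 0 0 -1;-0.003 0.002 0.34 0 0 0 -1;-0.003 0.002 0.34 0 0 0 1;-0.003 0.002 0.34 0 0 0 1;-0.003 0.002 0.34 0 0 0 1;-0.003 0.002 0.34 0 0 0 1;-0.003 0.002 0.34 0 0 0 1;-0.003 0.002 0.34 0 0 0 1;-0.003 0.002 0.34 0 0 0 1;-0.003 0.002 0.34 0 0 0 1"}}

```text
clock: 9.07
eef_pos: [512.9, 21.3, 29.8]
tool_rot: [-3.141, -0.003, 0.1]
force: [-1.7, -0.3, 9.8]
width: 33.1
gripper_force: 60.0
```

```bash
python3 -c "
from h import *
go((512,22,90,None),(460.5,-195.2,90,0.1955),(460.5,-195.2,32,0.1955))"
```

```text
now 9.1 [512.9  21.3  29.8] [-3.141e+00 -3.000e-03  1.000e-01] F [-1.7 -0.3  9.8] w 33.1 q [-0.44  0.87  0.55  2.06 -1.    0.5  -0.61]
(512, 22, 90, np.float64(0.1)) -> [-0.0021 -0.0027 -0.2008] [-0.0003 -0.0022  0.    ]
(460.5, -195.2, 90, 0.196) -> [-0.2455  0.7005 -0.202 ] [-0.0002 -0.0022 -0.0605]
(460.5, -195.2, 32, 0.196) -> [-0.2461  0.7006 -0.0086] [-0.0002 -0.0022 -0.0605]
```

>>> {"api": "move_arm", "payload": {"rows": "0 0 -0.12 0 0 0 1;0 0 -0.2 0 0 0 1;-0.05 0.12 -0.2 0 0 -0.03 1;-0.1 0.25 -0.2 0 0 -0.06 1;-0.15 0.38 -0.2 0 0 -0.06 1;-0.2 0.5 -0.2 0 0 -0.06 1;-0.23 0.6 -0.2 0 0 -0.06 1;-0.244 0.7 -0.2 0 0 -0.06 1;-0.244 0.7 -0.2 0 0 -0.06 1;-0.244 0.7 -0.2 0 0 -0.06 1;-0.244 0.7 -0.2 0 0 -0.06 1"}}

```text
clock: 9.98
eef_pos: [459.8, -194.4, 88.1]
tool_rot: [-3.141, -0.001, 0.195]
force: [-1.2, 0.0, -1.7]
width: 32.9
gripper_force: 60.5
```

```bash
python3 -c "
from h import *
S=cam('scene');tags((S,'S'))
go((460.5,-195.2,34,0.1955))"
```

```text
S red [429.  117.4] 104 pca -9.4 [23.5 30.5]
S red [512.8 108.5] 109 pca 17.7 [22.6 31.2]
S red [427.  200.8] 115 pca -3.6 [23.2 31. ]
now 10.0 [ 459.9 -193.7   87.9] [-3.14  -0.     0.196] F [ 1.2  0.2 -0.2] w 32.8 q [-0.04  0.76  0.59  2.08 -0.82  0.56 -0.22]
(460.5, -195.2, 34, 0.196) -> [0.0008 0.0056 0.1798] [-0.0009 -0.0002  0.0003]
```

>>> {"api": "move_arm", "payload": {"rows": "0 0.004 0.1 0 0 0 1;0 0.004 0.15 0 0 0 1;0 0.004 0.18 0 0 0 1;0 0.004 0.18 0 0 0 1;0 0.004 0.18 0 0 0 -1;0 0.004 0.18 0 0 0 -1;0 0.004 0.18 0 0 0 -1;0 0.004 0.18 0 0 0 -1;0 0.004 0.18 0 0 0 -1;0 0.004 0.04 0 0 0 -1;0 0.004 -0.1 0 0 0 -1;0 0.004 -0.15 0 0 0 -1"}}

```text
clock: 11.03
eef_pos: [461.1, -197.8, 136.5]
tool_rot: [3.138, -0.003, 0.193]
force: [0.9, 0.4, -0.0]
width: 85.5
gripper_force: 0.0
```

```bash
python3 -c "
from h import *
S,T=cam('scene'),cam('top');tags((S,'S'),(T,'T'));knob(S,T)
go((512.8,108.5,130,.24),(512.8,108.5,29,.24))"
```

```text
S green [ 457.2 -198.5] 59 pca 8.0 [20.8 27.4]
S red [429.  117.4] 104 pca -9.4 [23.5 30.5]
S red [512.8 108.5] 109 pca 17.7 [22.6 31.2]
S red [427.  200.8] 115 pca -3.6 [23.2 31. ]
T red [512.7 108.3] 115 pca 15.7 [24.1 32. ]
T red [431.3 124.7] 43 pca -11.4 [ 9.2 30.9]
T red [427.1 200.6] 120 pca -1.1 [25.1 31.4]
knob [(array([707.69875751, -41.66605597, 243.47736551]), [1.6, 1.6])]
now 11.1 [ 461.8 -197.3  135.7] [ 3.138 -0.005  0.195] F [-0.2 -0.7 -0.1] w 85.3 q [-0.1   0.69  0.69  2.05 -0.73  0.66 -0.29]
(512.8, 108.5, 130, 0.24) -> [ 0.3641 -0.9674  0.0176] [ 0.0023 -0.0031 -0.0289]
(512.8, 108.5, 29, 0.24) -> [ 0.3624 -0.9685  0.3543] [ 0.0023 -0.0031 -0.0289]
```

>>> {"api": "move_arm", "payload": {"rows": "0.364 -0.968 0.018 0 0 -0.035 -1;0.364 -0.968 0.018 0 0 -0.035 -1;0.364 -0.968 0.018 0 0 -0.035 -1;0.364 -0.968 0.018 0 0 -0.035 -1;0.364 -0.968 0.018 0 0 -0.035 -1;0.364 -0.968 0.018 0 0 -0.035 -1;0.364 -0.968 0.018 0 0 -0.035 -1;0.364 -0.968 0.018 0 0 -0.035 -1;0.364 -0.968 0.1 0 0 -0.035 -1;0.364 -0.968 0.2 0 0 -0.035 -1;0.364 -0.968 0.2 0 0 -0.035 -1"}}

```text
clock: 12.05
eef_pos: [507.4, 110.6, 68.4]
tool_rot: [-3.14, 0.008, 0.251]
force: [-1.4, -0.3, 0.6]
width: 85.0
gripper_force: 0.0
```

```bash
python3 -c "
from h import *
S=cam('scene');tags((S,'S'))
go((512.8,108.5,29,.25))"
```

```text
S green [ 456.6 -199. ] 73 pca 14.1 [22.6 30.8]
S red [513.1 109.3] 95 pca 13.3 [21.3 29. ]
S red [427.5 201.1] 96 pca 3.5 [21.1 28.5]
now 12.1 [508.5 109.7  70.4] [-3.141  0.006  0.249] F [-0.3 -0.2  0.4] w 85.4 q [-0.66  0.82  0.63  2.02 -0.88  0.6  -0.74]
(512.8, 108.5, 29, 0.25) -> [0.014  0.0074 0.138 ] [-0.0005  0.0041 -0.0004]
```

>>> {"api": "move_arm", "payload": {"rows": "0.012 0.004 0.02 0 0 0 -1;0.012 0.004 0.08 0 0 0 -1;0.012 0.004 0.137 0 0 0 -1;0.012 0.004 0.137 0 0 0 -1;0.012 0.004 0.137 0 0 0 1;0.012 0.004 0.137 0 0 0 1;0.012 0.004 0.137 0 0 0 1;0.012 0.004 0.137 0 0 0 1;0.012 0.004 0.137 0 0 0 1;0.012 0.004 0.137 0 0 0 1;0.012 0.004 0.137 0 0 0 1;0.012 0.004 0.137 0 0 0 1"}}

```text
clock: 13.1
eef_pos: [515.5, 109.6, 32.9]
tool_rot: [-3.141, -0.002, 0.249]
force: [-0.9, 0.1, 6.2]
width: 32.8
gripper_force: 60.5
```

```bash
python3 -c "
from h import *
c,s=np.cos(-.101),np.sin(-.101)
for k in(-59,0,59): print(485.5+k*c,325+k*s)
go((544,319,95,-.101),(544,319,34,-.101))"
```

```text
426.8006737718174 330.94887387304453
485.5 325.0
544.1993262281826 319.05112612695547
now 13.1 [515.5 109.6  32.9] [-3.141e+00 -2.000e-03  2.490e-01] F [-0.9  0.1  6.2] w 32.8 q [-0.61  0.88  0.56  2.02 -0.95  0.52 -0.68]
(544, 319, 95, -0.101) -> [ 0.2646 -0.6532 -0.2064] [-0.0004 -0.0012  0.223 ]
(544, 319, 34, -0.101) -> [ 0.2642 -0.6531 -0.0031] [-0.0004 -0.0012  0.223 ]
```

>>> {"api": "move_arm", "payload": {"rows": "0 0 -0.12 0 0 0 1;0 0 -0.22 0 0 0 1;0.06 -0.12 -0.22 0 0 0.05 1;0.11 -0.24 -0.22 0 0 0.1 1;0.16 -0.36 -0.22 0 0 0.15 1;0.21 -0.48 -0.22 0 0 0.2 1;0.25 -0.58 -0.22 0 0 0.223 1;0.273 -0.65 -0.22 0 0 0.223 1;0.273 -0.65 -0.22 0 0 0.223 1;0.273 -0.65 -0.22 0 0 0.223 1;0.273 -0.65 -0.22 0 0 0.223 1"}}

```text
clock: 14.02
eef_pos: [545.8, 317.5, 97.8]
tool_rot: [3.14, 0.0, -0.102]
force: [1.1, -0.9, -1.5]
width: 32.7
gripper_force: 60.5
```

```bash
python3 -c "
from h import *
go((546.7,318.8,37,-.101))"
```

```text
now 14.0 [545.8 317.5  97.8] [ 3.14   0.    -0.102] F [ 1.1 -0.9 -1.5] w 32.7 q [-1.03  0.95  0.84  1.7  -0.88  0.91 -1.49]
(546.7, 318.8, 37, -0.101) -> [ 0.0025 -0.0049  0.2026] [ 0.0008  0.     -0.0003]
```

>>> {"api": "move_arm", "payload": {"rows": "0.002 -0.004 0.1 0 0 0 1;0.002 -0.004 0.17 0 0 0 1;0.002 -0.004 0.202 0 0 0 1;0.002 -0.004 0.202 0 0 0 1;0.002 -0.004 0.202 0 0 0 -1;0.002 -0.004 0.202 0 0 0 -1;0.002 -0.004 0.202 0 0 0 -1;0.002 -0.004 0.202 0 0 0 -1;0.002 -0.004 0.202 0 0 0 -1;0.002 -0.004 0.1 0 0 0 -1;0.002 -0.004 -0.03 0 0 0 -1;0.002 -0.004 -0.1 0 0 0 -1"}}

```text
clock: 15.02
eef_pos: [548.2, 319.5, 131.1]
tool_rot: [-3.141, -0.003, -0.101]
force: [1.1, -0.1, 0.7]
width: 85.5
gripper_force: 0.0
```

```bash
python3 -c "
from h import *
S,T=cam('scene'),cam('top');tags((S,'S'),(T,'T'));knob(S,T)
go((429.2,117.4,80,-.17),(427,200.7,80,-.04))"
```

```text
S green [ 456.4 -198.8] 70 pca 11.3 [21.7 30.9]
S red [429.  117.4] 104 pca -9.4 [23.5 30.5]
S red [453.6 349.8] 121 pca 14.6 [ 54.5 127.3]
S red [543.2 315.4] 124 pca -7.7 [20.9 29.2]
S red [580.6 331.2] 73 pca -82.8 [25.  66.3]
T green [ 459.5 -196.7] 144 pca 4.4 [26.9 34.9]
T red [429.6 117. ] 122 pca -14.2 [24.5 32.6]
T red [427.1 200.3] 113 pca -5.1 [24.5 30.1]
knob [(array([707.47739679, -41.59322219, 243.31542434]), [1.4, 1.4])]
now 15.1 [549.6 320.2 132.2] [-3.138 -0.007 -0.101] F [ 0.8 -0.1 -0.3] w 85.3 q [-1.05  0.92  0.88  1.68 -0.84  0.96 -1.52]
(429.2, 117.4, 80, -0.17) -> [-0.3324  0.7136  0.1691] [-0.0025 -0.0043  0.044 ]
(427, 200.7, 80, -0.04) -> [-0.3677  0.438   0.1699] [-0.0023 -0.0044 -0.0388]
```

>>> {"api": "move_arm", "payload": {"rows": "-0.368 0.438 0 0 0 -0.032 -1;-0.368 0.438 0 0 0 -0.032 -1;-0.368 0.438 0 0 0 -0.032 -1;-0.368 0.438 0 0 0 -0.032 -1;-0.368 0.438 0 0 0 -0.032 -1;-0.368 0.438 0.1 0 0 -0.032 -1;-0.368 0.438 0.19 0 0 -0.032 -1;-0.368 0.438 0.19 0 0 -0.032 -1;-0.368 0.438 0.19 0 0 -0.032 -1"}}

```text
clock: 15.87
eef_pos: [422.9, 199.7, 70.0]
tool_rot: [3.141, 0.003, -0.051]
force: [-0.1, -0.4, 0.1]
width: 85.5
gripper_force: 0.0
```

```bash
python3 -c "
from h import *
S=cam('scene');tags((S,'S'))
go((427,200.6,30,-.05))"
```

```text
S green [ 456.6 -199. ] 71 pca 17.4 [22.1 30.6]
S red [429.4 117.2] 102 pca -5.1 [23.1 30.3]
S red [427.3 200.9] 94 pca 0.8 [20.7 28.3]
S red [543.  315.5] 146 pca -5.9 [22.8 31.4]
now 15.9 [423.9 199.8  70.9] [ 3.141  0.    -0.051] F [0.5 0.2 0.3] w 85.3 q [-0.94  0.8   0.68  2.16 -1.04  0.55 -1.08]
(427, 200.6, 30, -0.05) -> [ 0.0102 -0.0034  0.1363] [ 0.0004  0.0002 -0.0008]
```

>>> {"api": "move_arm", "payload": {"rows": "0.01 -0.002 0.02 0 0 0 -1;0.01 -0.002 0.08 0 0 0 -1;0.01 -0.002 0.137 0 0 0 -1;0.01 -0.002 0.137 0 0 0 -1;0.01 -0.002 0.137 0 0 0 1;0.01 -0.002 0.137 0 0 0 1;0.01 -0.002 0.137 0 0 0 1;0.01 -0.002 0.137 0 0 0 1;0.01 -0.002 0.137 0 0 0 1;0.01 -0.002 0.137 0 0 0 1;0.01 -0.002 0.137 0 0 0 1;0.01 -0.002 0.137 0 0 0 1"}}

```text
clock: 16.92
eef_pos: [427.3, 200.8, 30.6]
tool_rot: [-3.141, -0.001, -0.05]
force: [-0.6, 0.1, 5.7]
width: 32.9
gripper_force: 59.9
```

```bash
python3 -c "
from h import *
go((486.5,325,95,-.101),(486.5,325,35,-.101))"
```

```text
now 16.9 [427.3 200.8  30.6] [-3.141e+00 -1.000e-03 -5.000e-02] F [-0.6  0.1  5.7] w 32.9 q [-0.82  0.83  0.49  2.17 -1.08  0.41 -1.06]
(486.5, 325, 95, -0.101) -> [ 0.1767 -0.4237 -0.2143] [-0.0005 -0.0009  0.0322]
(486.5, 325, 35, -0.101) -> [ 0.1764 -0.4236 -0.0143] [-0.0005 -0.0009  0.0322]
```

>>> {"api": "move_arm", "payload": {"rows": "0 0 -0.12 0 0 0 1;0 0 -0.215 0 0 0 1;0.05 -0.12 -0.215 0 0 0.016 1;0.1 -0.24 -0.215 0 0 0.032 1;0.15 -0.35 -0.215 0 0 0.032 1;0.175 -0.423 -0.215 0 0 0.032 1;0.175 -0.423 -0.215 0 0 0.032 1;0.175 -0.423 -0.215 0 0 0.032 1;0.175 -0.423 -0.215 0 0 0.032 1"}}

```text
clock: 17.67
eef_pos: [484.9, 323.6, 94.0]
tool_rot: [3.14, 0.001, -0.101]
force: [-0.4, -0.9, -0.8]
width: 32.6
gripper_force: 60.6
```

```bash
python3 -c "
from h import *
go((485.5,325,34.5,-.101))"
```

```text
now 17.7 [484.9 323.6  94. ] [ 3.14e+00  1.00e-03 -1.01e-01] F [-0.4 -0.9 -0.8] w 32.6 q [-1.08  0.88  0.76  1.84 -0.85  0.78 -1.53]
(485.5, 325, 34.5, -0.101) -> [ 0.0018 -0.0051  0.1984] [ 0.0009  0.0004 -0.0002]
```

>>> {"api": "move_arm", "payload": {"rows": "0.001 -0.003 0.1 0 0 0 1;0.001 -0.003 0.17 0 0 0 1;0.001 -0.003 0.198 0 0 0 1;0.001 -0.003 0.198 0 0 0 1;0.001 -0.003 0.198 0 0 0 -1;0.001 -0.003 0.198 0 0 0 -1;0.001 -0.003 0.198 0 0 0 -1;0.001 -0.003 0.198 0 0 0 -1;0.001 -0.003 0.198 0 0 0 -1;0.001 -0.003 0.1 0 0 0 -1;0.001 -0.003 -0.03 0 0 0 -1;0.001 -0.003 -0.1 0 0 0 -1"}}

```text
clock: 18.67
eef_pos: [487.2, 325.3, 127.1]
tool_rot: [-3.141, -0.003, -0.102]
force: [0.9, 0.8, 0.1]
width: 85.6
gripper_force: 0.0
```

```bash
python3 -c "
from h import *
S,T=cam('scene'),cam('top');tags((S,'S'),(T,'T'));knob(S,T)
go((429.4,117.2,130,-.15),(429.4,117.2,75,-.15))"
```

```text
S green [ 456.4 -198.8] 70 pca 8.8 [21.7 30.5]
S red [429.  117.4] 104 pca -9.4 [23.5 30.5]
S red [435.2 363.4] 40 pca 5.8 [17.5 65.5]
S red [483.5 321.3] 120 pca -5.8 [21.4 29.2]
S red [543.  315.5] 145 pca -5.7 [22.9 31.2]
S red [559.6 341.9] 162 pca -29.2 [45.5 99.8]
T green [ 459.5 -197. ] 143 pca 6.0 [26.7 34.8]
T red [566.  314.6] 41 pca 87.9 [13.8 65.1]
T red [545.8 316.5] 107 pca 5.1 [22.9 31.8]
T red [429.6 117. ] 122 pca -14.2 [24.5 32.6]
knob [(array([805.13931271, -83.93277359, 479.69276845]), [171.4, 171.4]), (array([707.37520618, -41.45880622, 243.30835212]), [1.2, 1.2])]
now 18.8 [488.5 326.3 128. ] [-3.138 -0.006 -0.101] F [1.1 0.1 0.4] w 85.5 q [-1.11  0.84  0.8   1.82 -0.8   0.83 -1.57]
(429.4, 117.2, 130, -0.15) -> [-0.1257  0.7131 -0.0104] [-0.0027 -0.0037  0.0313]
(429.4, 117.2, 75, -0.15) -> [-0.1268  0.7139  0.173 ] [-0.0027 -0.0037  0.0313]
```

>>> {"api": "move_arm", "payload": {"rows": "-0.126 0.713 0 0 0 0.05 -1;-0.126 0.713 0 0 0 0.05 -1;-0.126 0.713 0 0 0 0.05 -1;-0.126 0.713 0 0 0 0.05 -1;-0.126 0.713 0 0 0 0.05 -1;-0.126 0.713 0 0 0 0.05 -1;-0.126 0.713 0.1 0 0 0.05 -1;-0.126 0.713 0.18 0 0 0.05 -1;-0.126 0.713 0.18 0 0 0.05 -1;-0.126 0.713 0.18 0 0 0.05 -1"}}

```text
clock: 19.6
eef_pos: [425.9, 116.2, 69.4]
tool_rot: [3.141, 0.003, -0.18]
force: [0.3, 0.9, 0.1]
width: 85.5
gripper_force: 0.0
```

```bash
python3 -c "
from h import *
S=cam('scene');tags((S,'S'))
go((429.2,117.2,30,-.18))"
```

```text
S green [ 456.2 -199.1] 71 pca 11.6 [22.1 30.7]
S red [429.9 117.5] 85 pca -3.1 [20.5 28.7]
S red [483.3 321.4] 138 pca -7.0 [22.8 30.7]
S red [543.  315.5] 146 pca -5.9 [22.8 31.4]
now 19.6 [426.7 116.2  70.2] [ 3.141e+00  1.000e-03 -1.800e-01] F [0.2 0.7 1. ] w 85.7 q [-0.71  0.75  0.58  2.23 -1.03  0.45 -1.03]
(429.2, 117.2, 30, -0.18) -> [ 0.0078 -0.0047  0.1339] [0.0004 0.0005 0.    ]
```

>>> {"api": "move_arm", "payload": {"rows": "0.008 -0.002 0.02 0 0 0.005 -1;0.008 -0.002 0.08 0 0 0.005 -1;0.008 -0.002 0.134 0 0 0.005 -1;0.008 -0.002 0.134 0 0 0.005 -1;0.008 -0.002 0.134 0 0 0.005 1;0.008 -0.002 0.134 0 0 0.005 1;0.008 -0.002 0.134 0 0 0.005 1;0.008 -0.002 0.134 0 0 0.005 1;0.008 -0.002 0.134 0 0 0.005 1;0.008 -0.002 0.134 0 0 0.005 1;0.008 -0.002 0.134 0 0 0.005 1;0.008 -0.002 0.134 0 0 0.005 1"}}

```text
clock: 20.65
eef_pos: [429.7, 116.8, 30.8]
tool_rot: [-3.141, -0.001, -0.187]
force: [-0.7, -0.0, 6.8]
width: 32.9
gripper_force: 59.7
```

```bash
python3 -c "
from h import *
go((427,331,95,-.101),(427,331,34,-.101))"
```

```text
now 20.6 [429.7 116.8  30.8] [-3.141e+00 -1.000e-03 -1.870e-01] F [-0.7 -0.   6.8] w 32.9 q [-0.58  0.8   0.37  2.23 -1.07  0.3  -1.01]
(427, 331, 95, -0.101) -> [-0.1415 -0.6998 -0.2137] [-0.0004 -0.0009 -0.0548]
(427, 331, 34, -0.101) -> [-0.1418 -0.6997 -0.0104] [-0.0004 -0.0009 -0.0548]
```

>>> {"api": "move_arm", "payload": {"rows": "0 0 -0.12 0 0 0 1;0 0 -0.21 0 0 0 1;-0.03 -0.12 -0.21 0 0 -0.03 1;-0.05 -0.24 -0.21 0 0 -0.055 1;-0.08 -0.36 -0.21 0 0 -0.055 1;-0.1 -0.48 -0.21 0 0 -0.055 1;-0.12 -0.6 -0.21 0 0 -0.055 1;-0.14 -0.7 -0.21 0 0 -0.055 1;-0.14 -0.7 -0.21 0 0 -0.055 1;-0.14 -0.7 -0.21 0 0 -0.055 1;-0.14 -0.7 -0.21 0 0 -0.055 1"}}

```text
clock: 21.57
eef_pos: [426.7, 330.0, 93.0]
tool_rot: [3.14, -0.0, -0.101]
force: [-0.7, -0.1, -1.2]
width: 32.7
gripper_force: 60.6
```

```bash
python3 -c "
from h import *
go((427,331,35,-.101))"
```

```text
now 21.6 [426.7 330.   93. ] [ 3.14  -0.    -0.101] F [-0.7 -0.1 -1.2] w 32.7 q [-1.14  0.81  0.69  1.97 -0.83  0.67 -1.58]
(427, 331, 35, -0.101) -> [ 0.0005 -0.0037  0.1932] [ 0.0008 -0.      0.0001]
```

>>> {"api": "move_arm", "payload": {"rows": "0 -0.002 0.1 0 0 0 1;0 -0.002 0.17 0 0 0 1;0 -0.002 0.194 0 0 0 1;0 -0.002 0.194 0 0 0 1;0 -0.002 0.194 0 0 0 -1;0 -0.002 0.194 0 0 0 -1;0 -0.002 0.194 0 0 0 -1;0 -0.002 0.194 0 0 0 -1;0 -0.002 0.194 0 0 0 -1;0 -0.002 0 0 0 0 -1;0 -0.002 -0.2 0 0 0 -1;0 -0.002 -0.3 0 0 0 -1"}}

```text
clock: 22.57
eef_pos: [426.6, 330.6, 160.8]
tool_rot: [3.139, 0.001, -0.102]
force: [0.6, 0.9, 0.1]
width: 85.2
gripper_force: 0.0
```

```bash
python3 - <<'E'
from h import *
S,T=cam('scene'),cam('top');tags((S,'S'),(T,'T'));knob(S,T)
go((560,100,325,.4),(703,-44,325,.8))
cv2.imwrite("pics/f.png",S["img"][:,:,::-1])
E
```

```text
S green [ 456.2 -199.1] 71 pca 11.6 [22.1 30.7]
S red [425.2 326.9] 114 pca -6.8 [21.2 28.8]
S red [483.2 321.2] 136 pca -7.6 [23.  30.2]
S red [543.  315.5] 146 pca -5.9 [22.8 31.4]
T green [ 459.8 -196.7] 143 pca 4.5 [27.  34.6]
T red [527.6 317.2] 146 pca 3.5 [71.8 94.1]
T red [545.1 317.3] 113 pca -5.8 [24.2 32. ]
T red [485.4 322.6] 119 pca -4.6 [24.2 32.7]
knob [(array([804.56334344, -83.40363847, 489.34199766]), [172.9, 172.9]), (array([805.01788986, -84.34583585, 476.14006099]), [169.6, 169.6]), (array([707.83492704, -41.40877466, 243.77931293]), [1.7, 1.7])]
now 22.7 [430.9 332.7 165.5] [-3.135 -0.008 -0.101] F [ 0.4 -0.3 -1.7] w 85.4 q [-1.21  0.72  0.8   1.92 -0.72  0.81 -1.67]
(560, 100, 325, 0.4) -> [ 0.511   0.7244 -0.5323] [-0.0029 -0.0063 -0.3191]
(703, -44, 325, 0.8) -> [ 1.0337  1.1538 -0.5309] [-0.0016 -0.0069 -0.5737]
```

View pics/f.png

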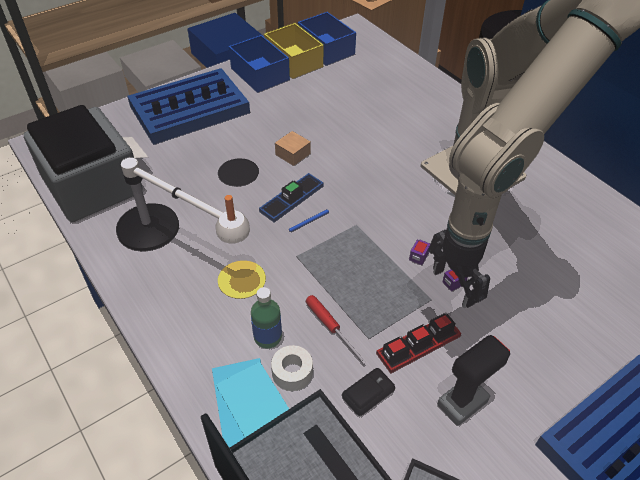

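The scene shows all four modules seated: green in the blue tray at (291,187), reds in the red tray at (396,345), (420,335) and (443,325). The mat is empty and the lamp is still over the yellow disc. Next is the knob.

>>> {"api": "move_arm", "payload": {"rows": "0 0 -0.13 0 0 0 -1;0.1 0.1 -0.26 0 0 -0.05 -1;0.511 0.724 -0.53 0 0 -0.319 -1;0.511 0.724 -0.53 0 0 -0.319 -1;0.511 0.724 -0.53 0 0 -0.319 -1;0.511 0.724 -0.53 0 0 -0.319 -1;0.511 0.724 -0.53 0 0 -0.319 -1;0.511 0.724 -0.53 0 0 -0.319 -1;0.511 0.724 -0.53 0 0 -0.319 -1;0.511 0.724 -0.53 0 0 -0.319 -1;0.511 0.724 -0.53 0 0 -0.319 -1"}}

```text
clock: 23.58
eef_pos: [557.2, 100.3, 318.1]
tool_rot: [-3.14, 0.001, 0.4]
force: [-0.2, 0.8, -1.0]
width: 85.2
gripper_force: 0.0
```

```bash
python3 -c "
from h import *
go((704,-43.5,325,.8))"
```

```text
now 23.6 [557.2 100.3 318.1] [-3.14e+00  1.00e-03  4.00e-01] F [-0.2  0.8 -1. ] w 85.2 q [-0.71  0.53  0.78  1.67 -0.41  1.11 -0.99]
(704, -43.5, 325, 0.8) -> [ 0.2641  0.6318 -0.0243] [-0.0011  0.0004 -0.2549]
```

>>> {"api": "move_arm", "payload": {"rows": "0.264 0.632 -0.02 0 0 -0.255 -1;0.264 0.632 -0.02 0 0 -0.255 -1;0.264 0.632 -0.02 0 0 -0.255 -1;0.264 0.632 -0.02 0 0 -0.255 -1;0.264 0.632 -0.02 0 0 -0.255 -1;0.264 0.632 -0.02 0 0 -0.255 -1;0.264 0.632 -0.02 0 0 -0.255 -1;0.264 0.632 -0.02 0 0 -0.255 -1;0.264 0.632 -0.02 0 0 -0.255 -1"}}

```text
clock: 24.33
eef_pos: [703.9, -40.4, 324.0]
tool_rot: [-3.139, -0.0, 0.804]
force: [-0.2, -0.4, -0.6]
width: 85.7
gripper_force: 0.0
```

```bash
python3 -c "
from h import *
go((704,-43.5,247,.8))"
```

```text
now 24.3 [703.9 -40.4 324. ] [-3.139 -0.     0.804] F [-0.2 -0.4 -0.6] w 85.7 q [-0.28  0.72  0.61  1.24 -0.41  1.3  -0.45]
(704, -43.5, 247, 0.8) -> [-0.0071  0.0082  0.2565] [-0.0018 -0.0002  0.0027]
```

>>> {"api": "move_arm", "payload": {"rows": "-0.004 0.004 0.03 0 0 0 -1;-0.004 0.004 0.13 0 0 0 -1;-0.004 0.004 0.253 0 0 0 -1;-0.004 0.004 0.253 0 0 0 -1;-0.004 0.004 0.253 0 0 0 -1;-0.004 0.004 0.253 0 0 0 1;-0.004 0.004 0.253 0 0 0 1;-0.004 0.004 0.253 0 0 0 1;-0.004 0.004 0.253 0 0 0 1;-0.004 0.004 0.253 0 0 0 1;-0.004 0.004 0.253 0 0 0 1;-0.004 0.004 0.253 0 0 0 1"}}

```text
clock: 25.33
eef_pos: [704.0, -43.3, 249.8]
tool_rot: [-3.138, -0.002, 0.802]
force: [-4.0, 3.5, 6.1]
width: 14.5
gripper_force: 58.4
```

```bash
cat >> h.py <<'E'
def arc(deg,n=10):
    s=read_state(); P=np.array([808.8,-313.6]); p=s["eef_pos"]; r=p[:2]-P; R=Ro.from_euler("xyz",s["tool_rot"])
    a0=np.arctan2(r[1],r[0])%(2*np.pi); print("r",np.hypot(*r).round(1),"ang",np.degrees(a0).round(2))
    for f in np.arange(1,n+1)/n:
        a=a0+f*(np.radians(deg)-a0); q=P+np.hypot(*r)*np.array([np.cos(a),np.sin(a)])
        print(round(f,1),(R.inv().apply(np.r_[q-p[:2],0])/300).round(3)[:2],round(-(a-a0)/(np.pi/2),3))
E
python3 -c "
from h import *
go();arc(150)"
```

```text
now 25.3 [704.  -43.3 249.8] [-3.138e+00 -2.000e-03  8.020e-01] F [-4.   3.5  6.1] w 14.5 q [-0.27  0.78  0.58  1.34 -0.44  1.15 -0.41]
r 289.9 ang 111.2
0.1 [-0.06  -0.025] -0.043
0.2 [-0.122 -0.047] -0.086
0.3 [-0.185 -0.064] -0.129
0.4 [-0.25  -0.076] -0.172
0.5 [-0.315 -0.085] -0.216
0.6 [-0.38  -0.088] -0.259
0.7 [-0.445 -0.088] -0.302
0.8 [-0.51  -0.083] -0.345
0.9 [-0.575 -0.074] -0.388
1.0 [-0.639 -0.06 ] -0.431
```

>>> {"api": "move_arm", "payload": {"rows": "-0.06 -0.025 0 0 0 -0.043 1;-0.122 -0.047 0 0 0 -0.086 1;-0.185 -0.064 0 0 0 -0.129 1;-0.25 -0.076 0 0 0 -0.172 1;-0.315 -0.085 0 0 0 -0.216 1;-0.38 -0.088 0 0 0 -0.259 1;-0.445 -0.088 0 0 0 -0.302 1;-0.51 -0.083 0 0 0 -0.345 1;-0.575 -0.074 0 0 0 -0.388 1;-0.639 -0.06 0 0 0 -0.431 1;-0.639 -0.06 0 0 0 -0.431 1"}}

```text
clock: 26.25
eef_pos: [555.0, -173.1, 249.7]
tool_rot: [-3.139, -0.0, 1.476]
force: [-7.5, 0.4, 8.1]
width: 14.5
gripper_force: 60.3
```

```bash
python3 -c "
from h import *
go();arc(189.8)"
```

```text
now 26.2 [ 555.  -173.1  249.7] [-3.139 -0.     1.476] F [-7.5  0.4  8.1] w 14.5 q [-0.01  0.56  0.42  1.72 -0.27  0.93  0.42]
r 290.1 ang 151.03
0.1 [-0.061 -0.024] -0.043
0.2 [-0.123 -0.044] -0.086
0.3 [-0.187 -0.06 ] -0.129
0.4 [-0.251 -0.071] -0.172
0.5 [-0.316 -0.078] -0.215
0.6 [-0.382 -0.08 ] -0.258
0.7 [-0.447 -0.079] -0.302
0.8 [-0.512 -0.072] -0.345
0.9 [-0.577 -0.062] -0.388
1.0 [-0.64  -0.046] -0.431
```

>>> {"api": "move_arm", "payload": {"rows": "-0.061 -0.024 0 0 0 -0.043 1;-0.123 -0.044 0 0 0 -0.086 1;-0.187 -0.06 0 0 0 -0.129 1;-0.251 -0.071 0 0 0 -0.172 1;-0.316 -0.078 0 0 0 -0.215 1;-0.382 -0.08 0 0 0 -0.258 1;-0.447 -0.079 0 0 0 -0.302 1;-0.512 -0.072 0 0 0 -0.345 1;-0.577 -0.062 0 0 0 -0.388 1;-0.64 -0.046 0 0 0 -0.431 1;-0.64 -0.046 0 0 0 -0.431 1;-0.64 -0.046 0 0 0 -0.431 1"}}

```text
clock: 27.25
eef_pos: [523.9, -364.5, 249.8]
tool_rot: [-3.136, 0.002, 2.151]
force: [-7.3, -3.0, 7.7]
width: 14.5
gripper_force: 60.4
```

```bash
python3 -c "
from h import *
go((523,-363,249.7,None))"
```

```text
now 27.2 [ 523.9 -364.5  249.8] [-3.136e+00  2.000e-03  2.151e+00] F [-7.3 -3.   7.7] w 14.5 q [ 0.43  0.62  0.22  1.55 -0.15  0.99  1.27]
(523, -363, 249.7, np.float64(2.151)) -> [0.006  0.0002 0.0003] [-0.0033  0.001  -0.    ]
```

>>> {"api": "move_arm", "payload": {"rows": "0 0 0 0 0 0 1;0 0 0 0 0 0 1;0 0 0 0 0 0 -1;0 0 0 0 0 0 -1;0 0 0 0 0 0 -1;0 0 0 0 0 0 -1;0 0 0 0 0 0 -1;0 0 0 0 0 0 -1;0 0 -0.13 0 0 0 -1;0 0 -0.26 0 0 0 -1;0 0 -0.4 0 0 0 -1;0 0 -0.4 0 0 0 -1"}}

```text
clock: 28.25
eef_pos: [529.7, -363.2, 377.8]
tool_rot: [3.136, 0.014, 2.155]
force: [1.4, -1.6, 1.4]
width: 85.4
gripper_force: 0.0
```

```bash
python3 - <<'E'
from h import *
go((523,-100,370,2.15))
E
```

```text
now 28.2 [ 529.7 -363.2  377.8] [3.136 0.014 2.155] F [ 1.4 -1.6  1.4] w 85.4 q [ 0.42  0.51  0.24  1.37 -0.12  1.26  1.25]
(523, -100, 370, 2.15) -> [0.7445 0.4648 0.0182] [0.0039 0.0092 0.0029]
```

Move clear, so both cameras can check the lamp and the blue tray.

>>> {"api": "move_arm", "payload": {"rows": "0.85 0.5 0 0 0 0 -1;0.85 0.5 0 0 0 0 -1;0.85 0.5 0 0 0 0 -1;0.85 0.5 0 0 0 0 -1;0.85 0.5 0 0 0 0 -1;0.85 0.5 0 0 0 0 -1;0.85 0.5 0 0 0 0 -1;0.85 0.5 0 0 0 0 -1;0.85 0.5 0 0 0 0 -1;0.85 0.5 0 0 0 0 -1;0.85 0.5 0 0 0 0 -1;0.85 0.5 0 0 0 0 -1"}}

```text
clock: 29.25
eef_pos: [511.2, -67.2, 368.8]
tool_rot: [-3.141, 0.001, 2.151]
force: [1.0, -0.6, -0.4]
width: 85.5
gripper_force: 0.0
```

```bash
python3 - <<'E'
from h import *
S,T=cam('scene'),cam('top');tags((S,'S'),(T,'T'));knob(S,T);go()
cv2.imwrite("pics/g.png",S["img"][:,:,::-1])
E
```

```text
S green [ 456.8 -198.7] 67 pca 10.0 [21.4 29.8]
S red [425.  326.8] 135 pca -5.3 [23.4 31. ]
S red [486.2 327.8] 140 pca -2.7 [23.  30.9]
S red [543.  315.5] 145 pca -5.7 [22.9 31.2]
T red [544.8 317.3] 112 pca -6.7 [24.3 31.7]
T red [488.4 329.1] 119 pca -4.8 [24.4 32.9]
T red [426.6 328.3] 118 pca -6.4 [24.6 32.1]
knob [(array([ 522.81495272, -363.25781093,  242.24513998]), [2.6, 2.6]), (array([ 721.49745782, -434.80791747,  256.36318632]), [205.4, 205.4])]
now 29.4 [511.2 -66.7 368.7] [-3.141  0.     2.152] F [ 0.5 -0.1 -0. ] w 85.3 q [-0.06  0.31  0.18  1.71 -0.06  1.13  0.72]
```

View pics/g.png

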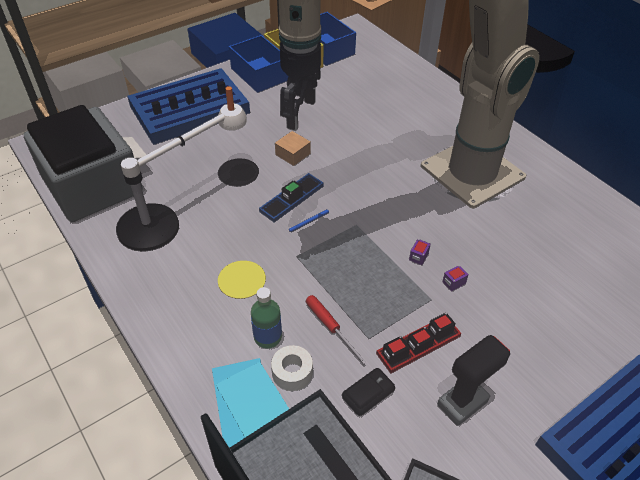

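The lamp is at (523,-363), right over the black disc. The middle red module has moved about 7 mm since I placed it, so I'll check that it's still seated.

```bash
python3 - <<'E'
from h import *
S,T=cam('scene'),cam('top');mods(S,T)
a=cv2.resize(S["img"][305:385,365:475,::-1],None,fx=5,fy=5,interpolation=2);b=cv2.resize(T["img"][225:310,195:250,::-1],None,fx=4.7,fy=4.7,interpolation=2)
a=cv2.copyMakeBorder(a,0,max(0,b.shape[0]-a.shape[0]),0,0,0);b=cv2.copyMakeBorder(b,0,max(0,a.shape[0]-b.shape[0]),0,0,0)
cv2.imwrite("pics/i.png",np.hstack([a,b]))
E
```

```text
green counts [1, 0]
red [426.5 327.7  41.4] [0.1, 0.1] ang [np.float64(-5.3), np.float64(-5.2)]
red [487.9 328.8  41.9] [0.2, 0.2] ang [np.float64(-4.0), np.float64(-3.9)]
red [544.4 316.7  41.9] [0.1, 0.1] ang [np.float64(-5.7), np.float64(-7.3)]
red counts [3, 3]
```

View pics/i.png

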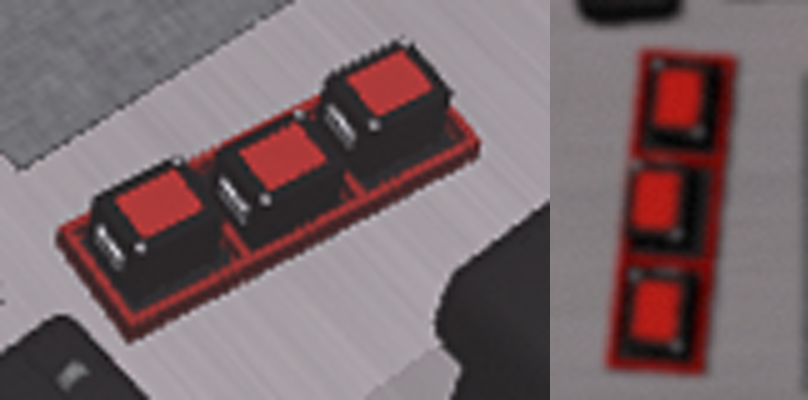

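The crops show all three red modules level in their nests, with tag heights of 41.4 to 41.9 mm. The middle one was only nudged inside its nest. Handing in.

```bash
python3 -c "
from cell import *
print(finish_job())"
```

```text
the job is handed in; nothing more can be done
None
```

The job is handed in, though no verdict came back: one green module is in the blue tray and three reds are in the red tray, all upright, and the lamp head measured within about 2 mm of the black disc's centre.

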